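# Load the stamping plate from the die case

### The job

Swing the lid of the wooden die case right over until it stays open by itself, take out every stamping die that is in it and press each one fully home in the recess of its own shape in the steel stamping plate, its body flush with the plate's top. When all are in, press the plate's locking lever right down and shut the case again; leave the loupe and the thread spool standing near by where they are.

Things in the scene. Friction and masses are not known exactly. Their poses are not given: they have to be found in the camera images.
- die_case: fixed wooden die case, 112 x 232 mm outside, 60 mm high when shut; origin at the centre of its underside, x towards the hinge (rear), y along its length, z up. Its lower half is a tray with an inner floor 6 mm above the underside, rim 24 mm above it, walls 6 mm thick (14 mm at the hinge side), no dividers; the lid is a deep shell 36 mm high over the tray
- case_lid (a joint): lid angle in rad, 0 shut, 1.72 wide open at its stop; turns about the case's +y axis through point lid_hinge. Loose hinge: below about 1.1 rad the lid (250 g) falls shut, beyond it it falls open and rests against the stop
- lid_hinge (a point): middle of the lid's hinge line, on the rear rim of the case, 24 mm up
- lid_tab (a point): grip point on the lid's brass pull tab; moves with the lid. The tab sticks out 40 mm from the middle of the lid's front wall, 14 mm wide along the case's y, 12 mm thick; this point is 28 mm out from the wall, 140 mm in front of the hinge and 18 mm above it when shut (42 mm above the underside of the case)
- plate: fixed steel stamping plate, 116 x 192 x 28 mm, with a 32 mm wide, 18 mm high ledge for the locking lever along its +y end and with three rectangular recesses in a row along its y, long sides along its x; origin at the centre of its underside, top 28 mm up.
- die_strip: long narrow stamping die: brass body 84 x 36 x 16 mm (x, y, z), on top in the middle a dark steel grip rib 32 mm (x) by 14 mm (y), from 16 to 42 mm above the underside; origin at the centre of the underside, 0.11 to 0.23 kg. Starts upright in the shut case, if present
- recess_strip (a point): centre of the mouth of the recess for the long narrow die, level with the plate's top; the recess is 3 mm longer and wider than the die, with a 2 mm chamfer. A black pad in it stands 8 mm below the top; pushed with 7 N or more it slides down another 8 mm to a stop and stays there, so a die laid in stands 8 mm proud until pressed
- die_oblong: medium oblong stamping die: brass body 76 x 50 x 16 mm (x, y, z), on top in the middle a dark steel grip rib 32 mm (x) by 14 mm (y), from 16 to 42 mm above the underside; origin at the centre of the underside, 0.11 to 0.23 kg. Starts upright in the shut case, if present
- recess_oblong (a point): centre of the mouth of the recess for the medium oblong die, level with the plate's top; the recess is 3 mm longer and wider than the die, with a 2 mm chamfer. A black pad in it stands 8 mm below the top; pushed with 7 N or more it slides down another 8 mm to a stop and stays there, so a die laid in stands 8 mm proud until pressed
- die_square: square stamping die: brass body 64 x 64 x 16 mm (x, y, z), on top in the middle a dark steel grip rib 32 mm (x) by 14 mm (y), from 16 to 42 mm above the underside; origin at the centre of the underside, 0.11 to 0.23 kg. Starts upright in the shut case, if present
- recess_square (a point): centre of the mouth of the recess for the square die, level with the plate's top; the recess is 3 mm longer and wider than the die, with a 2 mm chamfer. A black pad in it stands 8 mm below the top; pushed with 7 N or more it slides down another 8 mm to a stop and stays there, so a die laid in stands 8 mm proud until pressed
- lock_lever (a joint): angle of the plate's locking lever in rad: 0 up (free; it then leans 0.9 rad from vertical towards the plate's -x), 0.62 down at its stop (locked, lying nearly level along -x). Stiff (0.1 N m), stays where left; starts at 0 to 0.06. Round steel bar 12 mm thick with a black knob of 18 mm at its end, at the plate's +y end; pressing down on the knob or bar turns it
- lever_pivot (a point): pivot of the locking lever, fixed to the plate at x +35, y +112, 28 mm above its underside; the axis is the plate's y
- lever_knob (a point): centre of the lever's knob, 70 mm from the pivot; moves with the lever
- loupe: bystander: black loupe, 34 mm across, 27 mm high, loose on the counter; origin under its centre
- spool_tan: bystander: thread spool, 40 mm across, 60 mm high, standing loose on the counter; origin under its centre

How it is judged:
On the way, in this order (a step that is already met when the one before it is completed fails the run):
1. the lid is swung past its balance point and rests open (value of joint case_lid above 1.5 rad and contact force between the fingers and die_case below 0.5 N), for 0.5 s.
2. every die present is pressed flush in its own recess while the case stands open and the lever is not yet locked (horizontal distance between die_strip and recess_strip below 0.005 m and z of each of die_strip, die_oblong, die_square in the frame of plate below 0.014 m and angle between each of die_strip, die_oblong, die_square's own z axis and vertical below 0.06 rad and horizontal distance between die_oblong and recess_oblong below 0.005 m and horizontal distance between die_square and recess_square below 0.005 m and value of joint case_lid above 1.3 rad and value of joint lock_lever below 0.45 rad), for 0.2 s.
At the end, for the whole second after the job is handed in: Every die present lies in the recess of its own shape (centre within 5 mm, tilt under 0.06 rad), pressed down to within 2 mm of flush, at rest; the locking lever is down (above 0.54 rad); the lid is shut (under 0.06 rad) (horizontal distance between die_strip and recess_strip below 0.005 m and z of each of die_strip, die_oblong, die_square in the frame of plate below 0.014 m and angle between each of die_strip, die_oblong, die_square's own z axis and vertical below 0.06 rad and horizontal distance between die_oblong and recess_oblong below 0.005 m and horizontal distance between die_square and recess_square below 0.005 m and linear speed of each of die_strip, die_oblong, die_square below 0.02 m/s and value of joint case_lid below 0.06 rad and value of joint lock_lever above 0.54 rad); the robot touches nothing.
It fails at once if the loupe is pushed more than 3 cm or knocked over (distance of loupe from where it was at the start of the episode above 0.03 m or angle between loupe's own z axis and vertical above 0.6 rad).
It fails at once if the thread spool is pushed more than 3 cm or knocked over (distance of spool_tan from where it was at the start of the episode above 0.03 m or angle between spool_tan's own z axis and vertical above 0.6 rad).
Of die_strip, die_oblong, die_square only 2 to 3 are there at a start; the rules pass over those that are not, and their reading is None.
At some moment in a run one of die_strip, die_oblong, die_square may be knocked a few centimetres aside while the robot is not near it.
It also fails if it takes over 200 s, if anything falls off the work surface, if the arm or the gripper's body presses on something with over 40 N, if the wrist force passes 120 N, or if a joint passes its speed limit or range.

### The arm

A 6-joint arm with a two-finger parallel gripper is mounted at the origin on a cart in front of the work surface, level with it; the furniture and walls round the work are solid. World frame = base frame: x ahead of the robot, y to its left, z up, the work surface at z = 0. Lengths are in m, angles in rad, forces in N, time in s.
With the tool pointing down it reaches from about 0.3 to 0.775 m from the base axis. Payload 14.6 kg.
Tool frame: the origin (TCP) lies at the very end of the fingers, on their centre line; the grasp point (between the pads) lies 19 mm behind it; z points along the fingers, y is the line along which they close (so a half turn about z gives the same grasp; the last joint's range is limited). The gripper opens to 94 mm and grips with 3 to 60 N. Pads are 16 mm wide; open, the fingers measure 119 mm over their backs; the gripper's body (75 mm by 177 mm) begins 78 mm behind the grasp point.
Start: joints at [-1.194, 0.3, 1.521, -0, 1.321, -0.067], TCP at [0.236, -0.497, 0.205] pointing down, gripper open.
Joint ranges: [-3.03, 3.03], [-0.79, 2.21], [0.23, 2.52], [-1.04, 4.18], [0, 3.07], [-2.55, 2.55]. Speed limits (rad/s): [2.22, 2.22, 2.57, 3.14, 3.14, 3.14].

### API

Orientations are given as [roll, pitch, yaw] about the fixed x, y, z axes, in that order (R = Rz(yaw) Ry(pitch) Rx(roll)).
In Python, from station import ctrl gives the robot as it stands.
- The arm moves only by the tool move_arm, never from a script. Its argument "increments" is a list of rows, each a list of 7 numbers: the opening, from 0 (shut) to 1 (fully open), then the shift along the tool's x, y, z in units of 50 mm (1.0 is 50 mm), then the turn, a rotation vector about the tool's x, y, z in rad. In form: [[claw, tx, ty, tz, rx, ry, rz], ...]. A call has 1 to 20 rows; each row shifts and turns the commanded pose from where the row before left it, along the tool's axes as they then stand; what a row does not reach is not made up. A row lasts 1/10 s, in which the tool goes at most 50 mm and 8.59 degrees, less where a joint would pass 70% of its speed; a pose out of reach is approached as far as the arm can. A call is refused whole if a number of a shift passes 1 or a number of a turn 0.15, either way. A call with a gripper value outside its range is refused whole. The fingers move at their own pace and stop on an object; "force" is the grip in N (left out, the last holds). Time passes only in rows, so rows that do not move let the fingers close. It gives the time, the measured TCP pose, the force, the opening and the grip force at its end, in the units of the state.
- ctrl.get_obs(): the state, without advancing time (a new reading comes with each control period).
- ctrl.camera(name): name is "scene" or "top" or "wrist"; returns a dict with "color" (480x640x3 uint8, blue, green, red), "K" (3x3 intrinsics, pixels), "pose" (4x4, takes a point from camera to world coordinates); the wrist camera has in their place "tool_from_camera" (4x4, takes a point from camera to tool coordinates, whose origin is the TCP and whose axes are the flange's). Camera axes: x right, y down, z forward; pixel columns grow to the right and rows downward; lengths in m; the calibration is good to about 2 mm. The wrist camera is an equidistant fisheye: a pixel r from the principal point sees the ray r / f radians off the axis. A picture is of the moment at which its call begins: read the wrist's pose just before it. There is no depth.
- ctrl.hand_in(): hands the job in; it is judged then, once.
Trained networks look in a picture, given as the dict that the camera call returned (one of the last four; its "shot" number tells which), for a name from the list of things; names that differ only in an ending like _2 or _b are one class to them, and where a whole thing is asked for, a point or a joint stands for the part that bears it (a point fixed in the world has none). Each returns a list of dicts, best first, with "conf" (0 to 1); they miss things now and then, are a little off and sometimes report something else, mostly with a low value. They report only what shows in the picture. A call takes as long as a camera call.
- ctrl.cut_out(name, picture): "mask" (480x640 bool, what is visible of it) and "centre" ([row, column] in pixels, amid what is visible of it).
The state is a dict: "time_s": time; "qpos": joint angles; "joint_vel": joint speeds; "tau": joint torques, N m; "ee_pos": TCP position; "eef_rot": TCP orientation; "force": force on the tool from outside, world axes, zero at the start; "moment": the same for the moment, N m; "grip_width": finger opening in m; "grip_force": force on a finger pad.
Only numpy, scipy, OpenCV 4.12 (cv2) and the standard library are available. Lean on these libraries where they do the work, as an engineer would, in place of code of your own. Each camera call takes 0.05 s, during which the arm holds its last target. There are 200 camera calls.

## Working session

There is one attempt and no reset: what is moved stays moved. The work goes in short steps, Python scripts to look and compute and a tool call to move; the robot and the scene stay as the last step left them, time stands still between calls to the robot, and variables do not carry over. Pictures are saved under pics/ and viewed, at most 14 in all, crops included, and the job is handed in when it is done.

Besides the shell and the picture viewer there is one more tool, called after "Call:" as name(argument=value, ...) on one line, values as JSON. move_arm: Moves the arm, as the interface text tells. Its arguments: {"type":"object","properties":{"increments":{"type":"array","items":{"type":"array","items":{"type":"number"}}},"force":{"type":"number"}},"required":["increments"]}

```bash
ls; mkdir -p pics
cat > h.py <<'E'
import numpy as np, cv2
from scipy.spatial.transform import Rotation as R
from station import ctrl
def ray(cam,px,wristpose=None):
    K=cam["K"]; u,v=px
    x=(u-K[0][2])/K[0][0]; y=(v-K[1][2])/K[1][1]
    if wristpose is None:
        T=np.array(cam["pose"]); d=np.array([x,y,1.])
    else:
        T=wristpose@np.array(cam["tool_from_camera"]); r=np.hypot(x,y)
        d=np.array([np.sin(r)*x/max(r,1e-9),np.sin(r)*y/max(r,1e-9),np.cos(r)])
    return T[:3,3],T[:3,:3]@d
def at(cam,px,z,wp=None):
    o,d=ray(cam,px,wp); return o+d*(z-o[2])/d[2]
def wp():
    o=ctrl.get_obs(); T=np.eye(4); T[:3,:3]=R.from_euler('xyz',o["eef_rot"]).as_matrix(); T[:3,3]=o["ee_pos"]; return T
def proj(cam,P,w=None):
    K=np.array(cam["K"]); T=np.array(cam["pose"]) if w is None else w@np.array(cam["tool_from_camera"])
    p=T[:3,:3].T@(np.array(P)-T[:3,3])
    if w is None: return np.array([K[0,0]*p[0]/p[2]+K[0,2],K[1,1]*p[1]/p[2]+K[1,2]])
    t=np.arctan2(np.hypot(p[0],p[1]),p[2]); n=np.hypot(p[0],p[1])+1e-12
    return np.array([K[0,0]*t*p[0]/n+K[0,2],K[1,1]*t*p[1]/n+K[1,2]])
E
python3 - <<'E'
from h import *
o=ctrl.get_obs(); print({k:np.round(v,3) for k,v in o.items()})
for n in("top","scene"):
    c=ctrl.camera(n); cv2.imwrite(f"pics/{n}0.png",c["color"]); print(n,np.round(c["pose"],3).tolist(),np.round(c["K"],1).tolist())
    for t in("die_case","plate","lid_tab","lever_knob","loupe","spool_tan"):
        try:
            for r in ctrl.cut_out(t,c)[:1]:
                m=r["mask"].astype(np.uint8); print(t,round(r["conf"],2),np.round(r["centre"]),m.sum(),cv2.boundingRect(m), cv2.minAreaRect(cv2.findNonZero(m)))
        except Exception as e: print(t,e)
E
```

```text
pics
{'time_s': np.float64(0.0), 'qpos': array([-1.194,  0.3  ,  1.522,  0.   ,  1.321, -0.067]), 'joint_vel': array([-0.001, -0.002, -0.001,  0.002,  0.   , -0.   ]), 'tau': array([-1.0000e-03, -5.3181e+01, -3.5274e+01,  7.1000e-02,  2.4000e-02,
       -0.0000e+00]), 'ee_pos': array([ 0.236, -0.496,  0.205]), 'eef_rot': array([-3.14 , -0.   ,  0.444]), 'force': array([0.194, 0.207, 0.388]), 'moment': array([0.012, 0.037, 0.024]), 'grip_force': np.float64(0.0), 'grip_width': np.float64(0.094)}
top [[-0.095, -0.975, 0.2, 0.364], [-0.995, 0.094, -0.015, -0.17], [-0.004, -0.201, -0.98, 0.928], [0.0, 0.0, 0.0, 1.0]] [[440.1, 0.0, 313.3], [0.0, 440.1, 238.1], [0.0, 0.0, 1.0]]
die_case 0.85 [245. 405.] 6687 (346, 215, 120, 75) ((405.44476318359375, 252.2446746826172), (119.42716979980469, 73.5350570678711), 0.5509039759635925)
plate 0.81 [258. 234.] 6222 (179, 217, 116, 80) ((234.79415893554688, 257.1764831542969), (58.451087951660156, 112.05145263671875), 75.96376037597656)
lid_tab 0.93 [244. 406.] 6605 (347, 215, 119, 76) ((406.0, 252.5), (75.0, 118.0), 90.0)
lever_knob 0.54 [262. 185.] 
[... 487 characters left out ...]
2.46258544921875), (74.76000213623047, 117.06453704833984), 38.55046463012695)
plate 0.96 [343. 300.] 9302 (245, 274, 108, 141) ((298.3378601074219, 341.02703857421875), (75.8006362915039, 132.48568725585938), 17.10272979736328)
lid_tab 0.89 [195. 382.] 5801 (332, 147, 102, 101) ((389.6341247558594, 200.20733642578125), (74.65106201171875, 111.03955078125), 38.65980911254883)
lever_knob 0.86 [382. 275.] 424 (254, 376, 46, 13) ((276.5, 382.0), (12.0, 45.0), 90.0)
loupe 0.73 [284. 422.] 327 (413, 276, 19, 21) ((422.0, 286.0), (20.0, 18.0), 90.0)
spool_tan 0.91 [236. 263.] 583 (253, 216, 22, 35) ((263.6384582519531, 233.1077117919922), (34.35761642456055, 19.349416732788086), 82.87498474121094)
```

Run:
```python
import cv2,numpy as np
a=cv2.imread("pics/top0.png")[140:340,150:480]; a=cv2.resize(a,None,fx=2.4,fy=2.4,interpolation=cv2.INTER_CUBIC)
cv2.imwrite("pics/top0c.png",a)
a=cv2.imread("pics/scene0.png")[130:430,230:450]; a=cv2.resize(a,None,fx=2,fy=2,interpolation=cv2.INTER_CUBIC)
cv2.imwrite("pics/scene0c.png",a)
```

```text
(no output)
```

View pics/top0c.png

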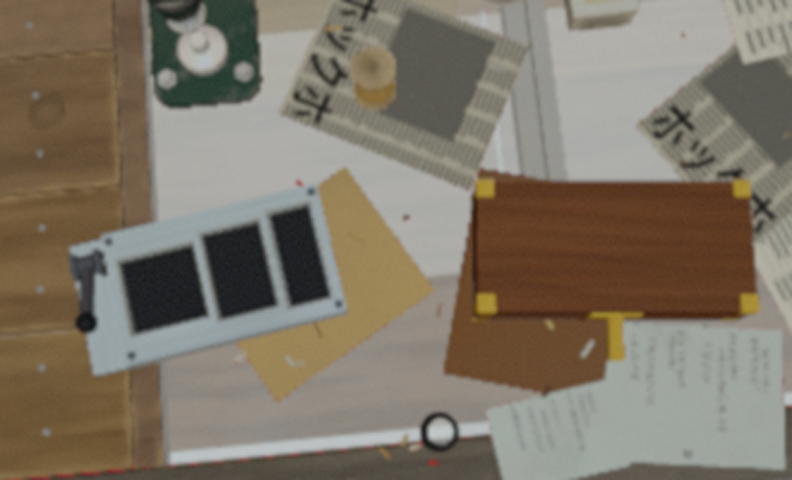

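View pics/scene0c.png

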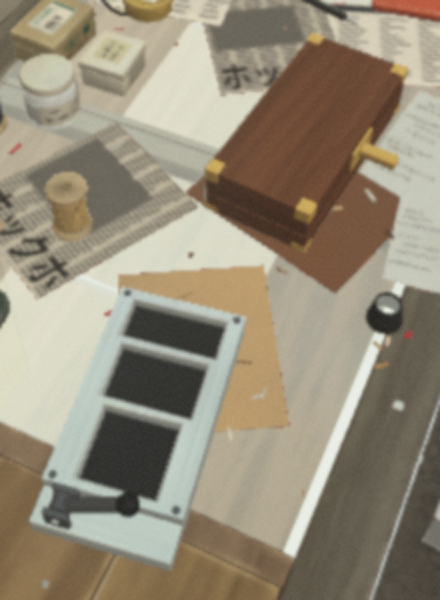

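Top view crop: the case is on the right with its brass tab at about (616,340) pointing towards the robot. The plate is on the left, tilted, with recess centres near (164,289), (240,269) and (300,255) and the lever at (87,290). The loupe is at (440,432) and the spool at (373,75).

Run:
```python
from h import *
c=ctrl.camera("top"); s=ctrl.camera("scene")
def t(u,v,z): return np.round(at(c,(150+u/2.4,140+v/2.4),z)[:2],4)
def q(u,v,z): return np.round(at(s,(230+u/2,130+v/2),z)[:2],4)
print("case top"); L=[t(474,178,.06),t(751,180,.06),t(758,314,.06),t(476,314,.06)]; print(L,np.mean(L,0))
L=[q(318,38,.06),q(406,70,.06),q(308,213,.06),q(210,170,.06)]; print(L,np.mean(L,0))
print("tabtip",t(616,358,.048),q(396,160,.042))
print("plate top",[t(*p,.028) for p in((314,186),(345,310))],[q(*p,.028) for p in((125,290),(245,317))])
print("rec top",[t(*p,.028) for p in((164,289),(240,269),(300,255))])
print("rec scene",[q(*p,.028) for p in((130,452),(157,380),(175,331))])
print("screws",[t(*p,.028) for p in((310,190),(339,303),(131,355),(108,241))],[q(*p,.028) for p in((127,293),(237,320),(176,509),(53,474))])
print("knob",t(86,322,.07),q(127,503,.07)); print("loupe",t(440,432,.014),q(385,315,.014)); print("spool",t(370,65,.06),q(68,180,.06))
```

```text
case top
[array([ 0.5845, -0.258 ]), array([ 0.5602, -0.4913]), array([ 0.4468, -0.4784]), array([ 0.469 , -0.2468])] [ 0.515125 -0.368625]
[array([ 0.5524, -0.4848]), array([ 0.4509, -0.4757]), array([ 0.4739, -0.25  ]), array([ 0.5777, -0.2599])] [ 0.513725 -0.3676  ]
tabtip [ 0.4229 -0.3595] [ 0.4236 -0.3653]
plate top [array([ 0.5988, -0.1206]), array([ 0.487 , -0.1383])] [array([ 0.598 , -0.1206]), array([ 0.4882, -0.1404])]
rec top [array([0.5201, 0.0154]), array([ 0.5313, -0.0509]), array([ 0.5386, -0.1035])]
rec scene [array([0.5204, 0.0172]), array([ 0.5302, -0.0505]), array([ 0.5379, -0.1007])]
screws [array([ 0.5956, -0.1168]), array([ 0.4936, -0.1336]), array([0.4661, 0.0464]), array([0.5669, 0.0618])] [array([ 0.5948, -0.1185]), array([ 0.4934, -0.1345]), array([0.4665, 0.0437]), array([0.5666, 0.0598])]
knob [0.4917 0.0716] [0.4926 0.07  ]
loupe [ 0.3772 -0.2092] [ 0.378  -0.2052]
spool [ 0.6937 -0.1794] [ 0.6944 -0.1908]
```

Call:
move_arm(increments=[[0.45, 0, 0, 0, 0, 0, 0.11], [0.45, 0, 0, 0, 0, 0, 0.11], [0.45, 0, 0, 0, 0, 0, 0.11], [0.45, 0, 0, 0, 0, 0, 0.11], [0.45, 0, 0, 0, 0, 0, 0.107], [0.45, 0.36, -0.313, 0.17, 0, 0, 0], [0.45, 0.36, -0.313, 0.17, 0, 0, 0], [0.45, 0.36, -0.313, 0.17, 0, 0, 0], [0.45, 0.36, -0.313, 0.17, 0, 0, 0], [0.45, 0.36, -0.313, 0.17, 0, 0, 0], [0.45, 0.36, -0.313, 0.17, 0, 0, 0], [0.45, 0.36, -0.313, 0.17, 0, 0, 0], [0.45, 0.36, -0.313, 0.17, 0, 0, 0], [0.45, 0.36, -0.313, 0.17, 0, 0, 0], [0.45, 0.36, -0.313, 0.17, 0, 0, 0], [0.45, 0, 0, 0, 0, 0, 0]], force=10)

```text
time_s: 2.4
ee_pos: [0.4325, -0.3579, 0.1193]
eef_rot: [-3.14, 0.001, -0.101]
force: [-0.3, -1.0, -0.2]
grip_width: 0.0424
grip_force: 0.0
```

```bash
cat >> h.py <<'E'
def go(x,y,z,yaw):
    o=ctrl.get_obs(); p=np.array(o["ee_pos"]); cur=o["eef_rot"][2]
    dy=(yaw-cur+np.pi)%(2*np.pi)-np.pi; Rm=R.from_euler('xyz',[np.pi,0,yaw]).as_matrix()
    print("turn rz",round(-dy,3),"then units",np.round(Rm.T@(np.array([x,y,z])-p)/.05,3))
E
python3 - <<'E'
from h import *
w=wp(); c=ctrl.camera("wrist"); a=c["color"].copy(); print(w.round(3).tolist(),ctrl.get_obs()["eef_rot"])
for P in [(.431,-.359,.048),(.419,-.358,.048)]:
    p=proj(c,P,w); print(p); cv2.circle(a,tuple(int(v) for v in p),4,(255,0,255),1)
cv2.imwrite("pics/w1.png",a); go(.431,-.359,.028,-.103)
E
```

```text
[[0.995, -0.101, -0.001, 0.433], [-0.101, -0.995, 0.001, -0.358], [-0.001, -0.001, -1.0, 0.119], [0.0, 0.0, 0.0, 1.0]] [-3.14101378e+00  7.64865446e-04 -1.01353841e-01]
[322.88971886 251.22698166]
[323.16747431 266.98402715]
turn rz 0.002 then units [-0.014  0.004  1.84 ]
```

View pics/w1.png

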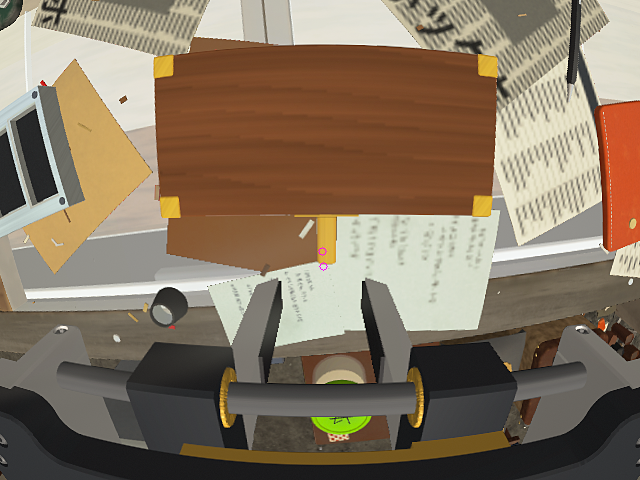

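Tab seen at (327,215–264), 4 px (about 3 mm) right of my estimate. I'll shift slightly, descend and grip it.

Call:
move_arm(increments=[[0.45, 0, 0.02, 0.25, 0, 0, 0], [0.45, 0, 0.02, 0.25, 0, 0, 0], [0.45, 0, 0.02, 0.25, 0, 0, 0], [0.45, 0, 0.02, 0.25, 0, 0, 0], [0.45, 0, 0, 0.25, 0, 0, 0], [0.45, 0, 0, 0.25, 0, 0, 0], [0.45, 0, 0, 0.25, 0, 0, 0], [0.1, 0, 0, 0, 0, 0, 0], [0.1, 0, 0, 0, 0, 0, 0], [0.1, 0, 0, 0, 0, 0, 0], [0.1, 0, 0, 0, 0, 0, 0], [0.1, 0, 0, 0, 0, 0, 0]], force=8)

```text
time_s: 3.65
ee_pos: [0.4314, -0.3618, 0.0335]
eef_rot: [-3.138, 0.0, -0.103]
force: [1.7, 15.8, 6.1]
grip_width: 0.0145
grip_force: 8.0
```

Run:
```python
import numpy as np
a0=np.arctan2(18,140); r=np.hypot(18,140)
N=22; th=np.linspace(0,1.32,N+1)
x=-r*np.cos(a0+th); z=r*np.sin(a0+th)
print(np.c_[np.diff(x)/50,-np.diff(z)/50].round(2).tolist())
```

```text
[[0.03, -0.17], [0.04, -0.17], [0.05, -0.16], [0.06, -0.16], [0.07, -0.16], [0.07, -0.15], [0.08, -0.15], [0.09, -0.14], [0.1, -0.14], [0.11, -0.13], [0.12, -0.12], [0.12, -0.12], [0.13, -0.11], [0.14, -0.1], [0.14, -0.09], [0.15, -0.08], [0.15, -0.07], [0.16, -0.06], [0.16, -0.06], [0.16, -0.05], [0.17, -0.04], [0.17, -0.03]]
```

Call:
move_arm(increments=[[0.1, 0.03, -0.03, -0.17, 0, 0, 0], [0.1, 0.04, 0, -0.17, 0, 0, 0], [0.1, 0.05, 0, -0.16, 0, 0, 0], [0.1, 0.06, 0, -0.16, 0, 0, 0], [0.1, 0.07, 0, -0.16, 0, 0, 0], [0.1, 0.07, 0, -0.15, 0, 0, 0], [0.1, 0.08, 0, -0.15, 0, 0, 0], [0.1, 0.09, 0, -0.14, 0, 0, 0], [0.1, 0.1, 0, -0.14, 0, 0, 0], [0.1, 0.11, 0, -0.13, 0, 0, 0], [0.1, 0.12, 0, -0.12, 0, 0, 0], [0.1, 0.12, 0, -0.12, 0, 0, 0]])

```text
time_s: 4.85
ee_pos: [0.4781, -0.3659, 0.1221]
eef_rot: [-3.14, 0.0, -0.103]
force: [1.8, 8.2, -2.7]
grip_width: 0.0138
grip_force: 8.0
```

Holding well; continue the arc past balance.

Call:
move_arm(increments=[[0.1, 0.13, -0.02, -0.11, 0, 0, 0], [0.1, 0.14, 0, -0.1, 0, 0, 0], [0.1, 0.14, 0, -0.09, 0, 0, 0], [0.1, 0.15, 0, -0.08, 0, 0, 0], [0.1, 0.15, 0, -0.07, 0, 0, 0], [0.1, 0.16, 0, -0.06, 0, 0, 0], [0.1, 0.16, 0, -0.06, 0, 0, 0], [0.1, 0.16, 0, -0.05, 0, 0, 0], [0.1, 0.17, 0, -0.04, 0, 0, 0], [0.1, 0.17, 0, -0.03, 0, 0, 0], [0.1, 0.17, 0, -0.02, 0, 0, 0], [0.1, 0, 0, 0, 0, 0, 0]])

```text
time_s: 6.05
ee_pos: [0.5638, -0.3741, 0.1576]
eef_rot: [-3.141, -0.001, -0.102]
force: [1.1, 6.9, 3.2]
grip_width: 0.0138
grip_force: 8.0
```

Call:
move_arm(increments=[[0.5, 0, 0, 0, 0, 0, 0], [0.5, 0, 0, 0, 0, 0, 0], [0.5, 0, 0, -0.1, 0, 0, 0], [0.5, 0, 0, -0.4, 0, 0, 0], [0.5, 0, 0, -0.5, 0, 0, 0], [0.5, -0.3, 0, -0.5, 0, 0, 0], [0.5, -0.4, 0, 0, 0, 0, 0], [0.5, -0.4, 0, 0, 0, 0, 0], [0.5, -0.4, 0, 0, 0, 0, 0], [0.4, -0.4, 0, 0, 0, 0, 0], [0.4, 0, 0, 0, 0, 0, 0], [0.4, 0, 0, 0, 0, 0, 0]])

```text
time_s: 7.25
ee_pos: [0.4681, -0.3652, 0.2327]
eef_rot: [3.141, -0.001, -0.104]
force: [-0.0, -0.1, -0.9]
grip_width: 0.0379
grip_force: 0.0
```

Run:
```python
from h import *
w=wp(); c=ctrl.camera("wrist"); a=c["color"].copy(); print(ctrl.get_obs()["ee_pos"])
for t in("die_strip","die_oblong","die_square"):
    for r in ctrl.cut_out(t,c)[:2]:
        m=r["mask"].astype(np.uint8); print(t,round(r["conf"],2),np.round(r["centre"]),m.sum(),cv2.boundingRect(m))
cv2.imwrite("pics/w2.png",a)
```

```text
[ 0.46839677 -0.36512248  0.23239142]
die_oblong 0.7 [167. 256.] 3337 (229, 132, 52, 73)
die_square 0.62 [171. 388.] 3588 (357, 139, 63, 62)
```

View pics/w2.png

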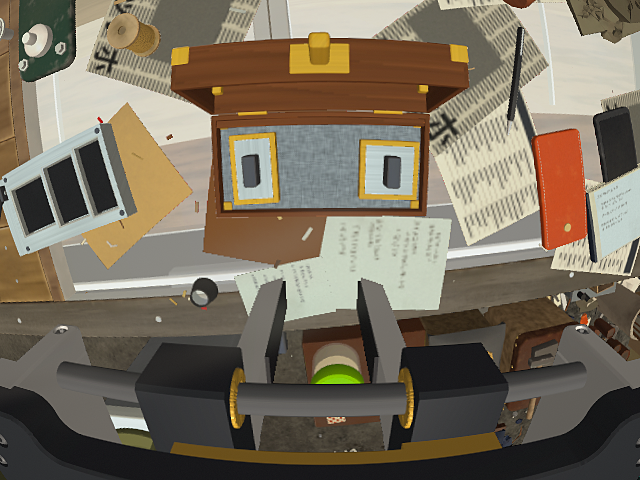

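The lid stands open. Two dies are in the tray: oblong at (255,168), slightly turned, and square at (389,170). There is no strip.

```bash
cat >> h.py <<'E'
def rect(c,name,z,w=None,k=0):
    L=ctrl.cut_out(name,c)
    if not L: print(name,"none"); return
    r=L[k]; m=r["mask"].astype(np.uint8)
    cs,_=cv2.findContours(m,cv2.RETR_EXTERNAL,cv2.CHAIN_APPROX_NONE); q=max(cs,key=cv2.contourArea)[:,0]
    P=np.array([at(c,p,z,w)[:2] for p in q],np.float32)*1000
    (x,y),s,a=cv2.minAreaRect(P); print(name,round(r["conf"],2),"c",round(x/1e3,4),round(y/1e3,4),"size",np.round(s,1),"angle",round(np.radians(a),3))
E
python3 - <<'E'
from h import *
w=wp(); c=ctrl.camera("wrist")
for n in("die_oblong","die_square"): rect(c,n,.022,w)
f=lambda L,z:[at(c,p,z,w)[:2].round(4).tolist() for p in L]
print(f([(230,135),(271,132),(279,202),(237,205)],.022)); print(f([(361,139),(418,141),(418,199),(360,199)],.022))
print("ribs",f([(250,170),(392,171)],.048))
c=ctrl.camera("top")
for n in("die_oblong","die_square"): rect(c,n,.022)
E
```

```text
die_oblong none
die_square 0.94 c 0.5031 -0.4411 size [66.6 63.9] angle 1.454
[[0.5584, -0.2777], [0.5554, -0.3216], [0.4803, -0.3209], [0.4823, -0.2745]]
[[0.5382, -0.4138], [0.5318, -0.4746], [0.4689, -0.4709], [0.4746, -0.4073]]
ribs [[0.5205, -0.2996], [0.505, -0.4393]]
die_oblong 0.8 c 0.518 -0.2963 size [52.9 77.7] angle 1.515
die_square none
```

Run:
```python
from h import *
go(.519,-.298,.027,-.035)
```

```text
turn rz -0.068 then units [ 0.972 -1.372  4.097]
```

Call:
move_arm(increments=[[0.36, 0, 0, 0, 0, 0, -0.068], [0.36, 0.16, -0.23, 0.4, 0, 0, 0], [0.36, 0.16, -0.23, 0.4, 0, 0, 0], [0.36, 0.16, -0.23, 0.4, 0, 0, 0], [0.36, 0.16, -0.23, 0.4, 0, 0, 0], [0.36, 0.16, -0.23, 0.4, 0, 0, 0], [0.36, 0.16, -0.23, 0.4, 0, 0, 0], [0.36, 0, 0, 0.4, 0, 0, 0], [0.36, 0, 0, 0.4, 0, 0, 0], [0.36, 0, 0, 0.4, 0, 0, 0], [0.36, 0, 0, 0.3, 0, 0, 0], [0.36, 0, 0, 0.2, 0, 0, 0], [0.36, 0, 0, 0, 0, 0, 0], [0.05, 0, 0, 0, 0, 0, 0], [0.05, 0, 0, 0, 0, 0, 0], [0.05, 0, 0, 0, 0, 0, 0], [0.05, 0, 0, 0, 0, 0, 0], [0.05, 0, 0, 0, 0, 0, 0]], force=30)

```text
time_s: 9.55
ee_pos: [0.5187, -0.2979, 0.0278]
eef_rot: [3.141, -0.001, -0.035]
force: [-0.9, 0.2, 6.2]
grip_width: 0.0138
grip_force: 30.0
```

Call:
move_arm(increments=[[0.05, 0, 0, -0.2, 0, 0, 0], [0.05, 0, 0, -0.4, 0, 0, 0], [0.05, 0, 0, -0.4, 0, 0, 0], [0.05, 0, 0, -0.4, 0, 0, 0], [0.05, 0, 0, -0.4, 0, 0, 0], [0.05, 0, 0, -0.24, 0, 0, -0.09], [0.05, 0, 0, 0, 0, 0, -0.099], [0.05, 0.1, -0.484, 0, 0, 0, 0], [0.05, 0.1, -0.484, 0, 0, 0, 0], [0.05, 0.1, -0.484, 0, 0, 0, 0], [0.05, 0.1, -0.484, 0, 0, 0, 0], [0.05, 0.1, -0.484, 0, 0, 0, 0], [0.05, 0.1, -0.484, 0, 0, 0, 0], [0.05, 0.1, -0.484, 0, 0, 0, 0], [0.05, 0.1, -0.484, 0, 0, 0, 0], [0.05, 0.1, -0.484, 0, 0, 0, 0], [0.05, 0.1, -0.484, 0, 0, 0, 0], [0.05, 0, 0, 0, 0, 0, 0], [0.05, 0, 0, 0, 0, 0, 0]])

```text
time_s: 11.45
ee_pos: [0.5306, -0.0507, 0.1293]
eef_rot: [3.141, -0.0, 0.155]
force: [-0.7, -0.0, -1.6]
grip_width: 0.0138
grip_force: 29.9
```

Run:
```python
from h import *
w=wp(); c=ctrl.camera("wrist"); a=c["color"]; print(ctrl.get_obs()["ee_pos"],ctrl.get_obs()["eef_rot"],ctrl.get_obs()["grip_width"])
x=np.array([.988,.153]); y=np.array([-.153,.988]); o=np.array([.530,-.0355])
def draw(cx,cy,lx,ly,col):
    q=[proj(c,np.r_[np.array([cx,cy])+sx*lx/2*x+sy*ly/2*y,.028],w) for sx,sy in((1,1),(1,-1),(-1,-1),(-1,1))]
    cv2.polylines(a,[np.int32(q)],True,col,1)
draw(.5308,-.0507,.079,.053,(0,0,255)); draw(.5202,.0163,.067,.067,(0,0,255)); draw(*o,.116,.192,(255,0,255))
cv2.imwrite("pics/w3.png",a)
```

```text
[ 0.53063262 -0.05119802  0.12918308] [3.14146650e+00 2.64758302e-06 1.53856357e-01] 0.013324642216984924
```

View pics/w3.png

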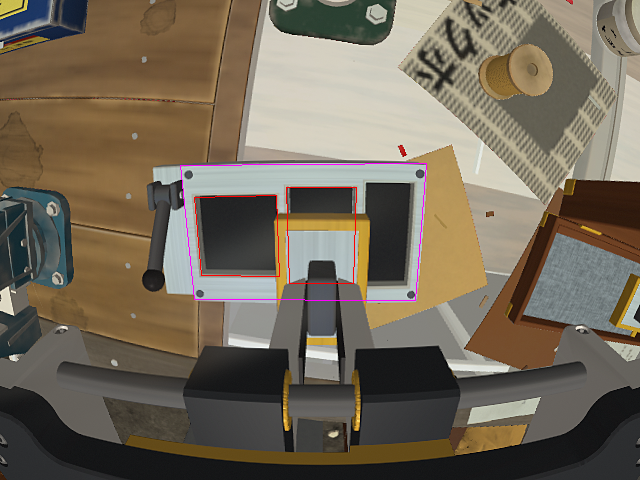

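Predicted outlines lie on the plate and recesses (red/magenta within a pixel or so). Next, how the die sits in the grip, from its visible top corners (276,214) and (370,214).

Run:
```python
from h import *
w=wp(); c=ctrl.camera("wrist"); a=c["color"]; z=w[2,3]-.0058
for n,p in(("TL",(276,214)),("TR",(370,214)),("BR",(367,344))):
    print(n,((np.linalg.inv(w)@np.r_[at(c,p,z,w),1])[:3]*1000).round(1))
cv2.imwrite("pics/w4.png",cv2.resize(a[195:360,250:395],None,fx=4,fy=3.6))
```

```text
TL [ 41.  -23.3   5.8]
TR [41.  25.   5.8]
BR [-37.2  26.9   5.8]
```

View pics/w4.png

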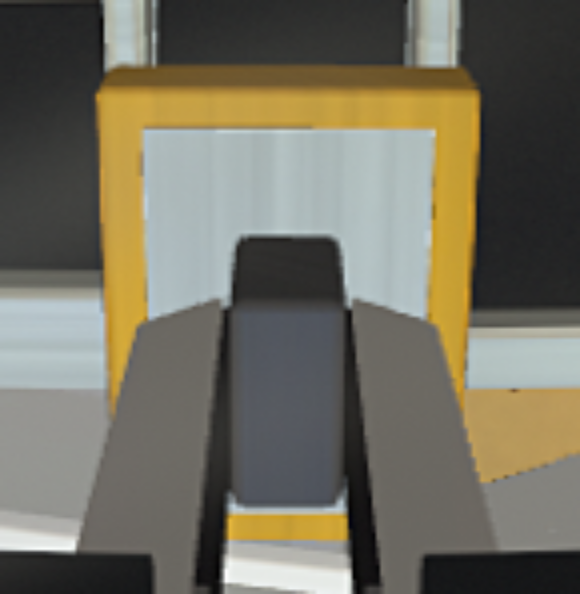

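The die sits centred in the grip (within about 0.5 mm). Lowering.

Call:
move_arm(increments=[[0.05, 0, -0.01, 0.3, 0, 0, 0], [0.05, 0, 0, 0.3, 0, 0, 0], [0.05, 0, 0, 0.3, 0, 0, 0], [0.05, 0, 0, 0.3, 0, 0, 0], [0.05, 0, 0, 0.2, 0, 0, 0], [0.05, 0, 0, 0.1, 0, 0, 0], [0.05, 0, 0, 0.1, 0, 0, 0], [0.05, 0, 0, 0.08, 0, 0, 0], [0.05, 0, 0, 0.06, 0, 0, 0], [0.05, 0, 0, 0, 0, 0, 0]])

```text
time_s: 12.55
ee_pos: [0.5307, -0.0504, 0.0419]
eef_rot: [3.142, -0.0, 0.154]
force: [-0.7, 0.1, -0.9]
grip_width: 0.014
grip_force: 29.9
```

Call:
move_arm(increments=[[0.05, 0, 0, 0.04, 0, 0, 0], [0.05, 0, 0, 0.04, 0, 0, 0], [0.05, 0, 0, 0.04, 0, 0, 0], [0.05, 0, 0, 0.04, 0, 0, 0], [0.05, 0, 0, 0.02, 0, 0, 0], [0.05, 0, 0, 0.02, 0, 0, 0], [0.05, 0, 0, 0, 0, 0, 0]])

```text
time_s: 13.25
ee_pos: [0.531, -0.0503, 0.0336]
eef_rot: [3.141, -0.001, 0.154]
force: [-9.1, 1.5, 20.6]
grip_width: 0.0138
grip_force: 30.0
```

Call:
move_arm(increments=[[0.36, 0, 0, 0, 0, 0, 0], [0.36, 0, 0, 0, 0, 0, 0], [0.36, 0, 0, -0.3, 0, 0, 0], [0.36, 0, 0, -0.6, 0, 0, 0], [0.36, 0, 0, -0.6, 0, 0, 0], [0.36, 0, 0, -0.5, 0, 0, 0.127], [0.36, 0, 0, -0.5, 0, 0, 0.127], [0.36, -0.05, 0.6, 0, 0, 0, 0], [0.36, -0.05, 0.65, 0, 0, 0, 0], [0.36, -0.05, 0.65, 0, 0, 0, 0], [0.36, -0.05, 0.65, 0, 0, 0, 0], [0.36, -0.05, 0.65, 0, 0, 0, 0], [0.36, -0.05, 0.65, 0, 0, 0, 0], [0.36, -0.05, 0.65, 0, 0, 0, 0], [0.36, -0.05, 0.65, 0, 0, 0, 0], [0.36, -0.05, 0.65, 0, 0, 0, 0], [0.36, -0.05, 0.65, 0, 0, 0, 0], [0.36, -0.05, 0.65, 0, 0, 0, 0], [0.36, -0.05, 0.65, 0, 0, 0, 0], [0.36, 0, 0, 0, 0, 0, 0]])

```text
time_s: 15.25
ee_pos: [0.4607, -0.436, 0.1562]
eef_rot: [3.141, 0.0, -0.103]
force: [-0.7, 0.1, -1.1]
grip_width: 0.0338
grip_force: 0.0
```

Run:
```python
from h import *
w=wp(); c=ctrl.camera("wrist"); rect(c,"die_square",.022,w); cv2.imwrite("pics/w5.png",c["color"])
print(w[:3,3]); go(.5032,-.4412,.027,-.10)
t=ctrl.camera("top"); rect(t,"die_oblong",.028); rect(t,"die_square",.022); rect(t,"die_strip",.022)
```

```text
die_square 0.94 c 0.5031 -0.4418 size [64.  64.7] angle 1.465
[ 0.46066591 -0.43597474  0.15618772]
turn rz -0.001 then units [0.842 0.079 2.586]
die_oblong 0.91 c 0.5297 -0.0511 size [77.4 50.7] angle 0.133
die_square 0.53 c 0.5045 -0.4106 size [ 9.9 63.7] angle 1.467
die_strip none
```

View pics/w5.png

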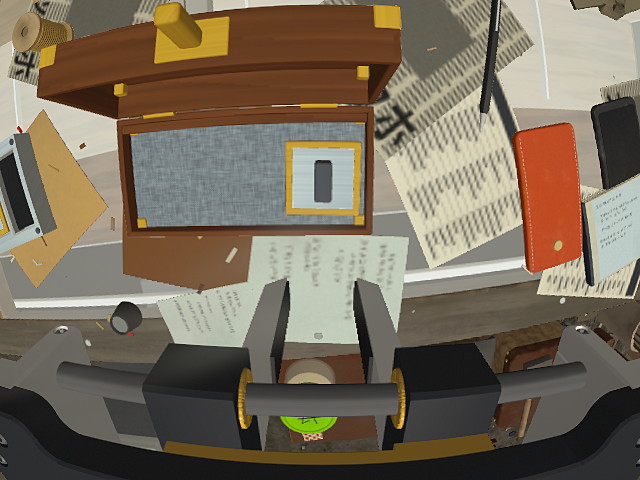

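The tray holds only the square die at (323,178), unmoved. Picking it.

Call:
move_arm(increments=[[0.36, 0.21, 0.02, 0, 0, 0, 0], [0.36, 0.21, 0.02, 0.2, 0, 0, 0], [0.36, 0.21, 0.02, 0.3, 0, 0, 0], [0.36, 0.21, 0.02, 0.4, 0, 0, 0], [0.36, 0, 0, 0.4, 0, 0, 0], [0.36, 0, 0, 0.4, 0, 0, 0], [0.36, 0, 0, 0.4, 0, 0, 0], [0.36, 0, 0, 0.3, 0, 0, 0], [0.36, 0, 0, 0.18, 0, 0, 0], [0.36, 0, 0, 0, 0, 0, 0], [0.05, 0, 0, 0, 0, 0, 0], [0.05, 0, 0, 0, 0, 0, 0], [0.05, 0, 0, 0, 0, 0, 0], [0.05, 0, 0, 0, 0, 0, 0], [0.05, 0, 0, 0, 0, 0, 0]], force=30)

```text
time_s: 17.05
ee_pos: [0.5037, -0.4414, 0.0289]
eef_rot: [3.141, -0.001, -0.1]
force: [-0.8, 1.3, 5.4]
grip_width: 0.0141
grip_force: 30.0
```

Run:
```python
from h import *
go(.5202,.0163,.130,.154)
```

```text
turn rz -0.254 then units [ 1.731 -8.995 -2.023]
```

Call:
move_arm(increments=[[0.05, 0, 0, -0.2, 0, 0, 0], [0.05, 0, 0, -0.4, 0, 0, 0], [0.05, 0, 0, -0.4, 0, 0, 0], [0.05, 0, 0, -0.4, 0, 0, 0], [0.05, 0, 0, -0.4, 0, 0, 0], [0.05, 0, 0, -0.22, 0, 0, -0.084], [0.05, 0, 0, 0, 0, 0, -0.085], [0.05, 0, 0, 0, 0, 0, -0.085], [0.05, 0.096, -0.5, 0, 0, 0, 0], [0.05, 0.096, -0.5, 0, 0, 0, 0], [0.05, 0.096, -0.5, 0, 0, 0, 0], [0.05, 0.096, -0.5, 0, 0, 0, 0], [0.05, 0.096, -0.5, 0, 0, 0, 0], [0.05, 0.096, -0.5, 0, 0, 0, 0], [0.05, 0.096, -0.5, 0, 0, 0, 0], [0.05, 0.096, -0.5, 0, 0, 0, 0], [0.05, 0.096, -0.5, 0, 0, 0, 0]])

```text
time_s: 18.75
ee_pos: [0.5114, -0.211, 0.1294]
eef_rot: [-3.142, -0.0, 0.154]
force: [-0.4, -1.0, -2.4]
grip_width: 0.0136
grip_force: 30.0
```

Call:
move_arm(increments=[[0.05, 0.096, -0.5, 0, 0, 0, 0], [0.05, 0.096, -0.5, 0, 0, 0, 0], [0.05, 0.096, -0.5, 0, 0, 0, 0], [0.05, 0.096, -0.5, 0, 0, 0, 0], [0.05, 0.096, -0.5, 0, 0, 0, 0], [0.05, 0.096, -0.5, 0, 0, 0, 0], [0.05, 0.096, -0.5, 0, 0, 0, 0], [0.05, 0.096, -0.5, 0, 0, 0, 0], [0.05, 0.096, -0.5, 0, 0, 0, 0], [0.05, 0, 0, 0, 0, 0, 0], [0.05, 0, 0, 0, 0, 0, 0]])

```text
time_s: 19.85
ee_pos: [0.5198, 0.017, 0.1292]
eef_rot: [3.141, -0.0, 0.155]
force: [-0.1, -0.3, -1.8]
grip_width: 0.0137
grip_force: 30.0
```

Run:
```python
from h import *
go(.5202,.0163,.130,.154)
w=wp(); c=ctrl.camera("wrist"); a=c["color"]
x=np.array([.988,.153]); y=np.array([-.153,.988])
def draw(cx,cy,z,lx,ly,col):
    q=[proj(c,np.r_[np.array([cx,cy])+sx*lx/2*x+sy*ly/2*y,z],w) for sx,sy in((1,1),(1,-1),(-1,-1),(-1,1))]
    cv2.polylines(a,[np.int32(np.round(q))],True,col,1)
draw(.5202,.0163,.028,.067,.067,(0,0,255)); draw(.5308,-.0507,.028,.076,.050,(0,0,255))
draw(*w[:2,3],w[2,3]-.0069,.064,.064,(255,0,255))
cv2.imwrite("pics/w6.png",cv2.resize(a[150:370,200:480],None,fx=2.7,fy=2.7))
```

```text
turn rz 0.001 then units [ 0.007  0.014 -0.015]
```

View pics/w6.png

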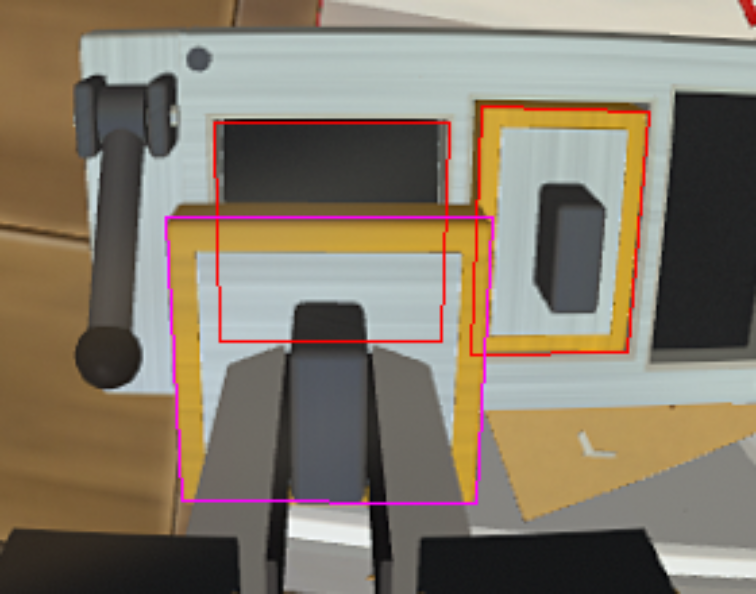

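The square die sits centred in the grip (magenta matches) and the recess outline agrees within about 0.5 mm. The oblong is flush in its recess. Lowering.

Call:
move_arm(increments=[[0.05, 0, 0, 0.3, 0, 0, 0], [0.05, 0, 0, 0.3, 0, 0, 0], [0.05, 0, 0, 0.3, 0, 0, 0], [0.05, 0, 0, 0.3, 0, 0, 0], [0.05, 0, 0, 0.2, 0, 0, 0], [0.05, 0, 0, 0.1, 0, 0, 0], [0.05, 0, 0, 0.1, 0, 0, 0], [0.05, 0, 0, 0.08, 0, 0, 0], [0.05, 0, 0, 0.04, 0, 0, 0], [0.05, 0, 0, 0, 0, 0, 0]])

```text
time_s: 20.9
ee_pos: [0.5225, 0.0168, 0.0454]
eef_rot: [3.141, -0.007, 0.154]
force: [5.5, 1.4, 11.3]
grip_width: 0.0139
grip_force: 30.0
```

Call:
move_arm(increments=[[0.05, 0.03, 0, 0, 0, 0, 0], [0.05, 0.02, 0, 0, 0, 0, 0], [0.05, 0, 0, 0.04, 0, 0, 0], [0.05, 0, 0, 0, 0, 0, 0]])

```text
time_s: 21.3
ee_pos: [0.5242, 0.0171, 0.0434]
eef_rot: [3.141, -0.005, 0.154]
force: [-0.7, 0.8, 16.2]
grip_width: 0.0137
grip_force: 30.0
```

Call:
move_arm(increments=[[0.05, 0, 0, 0.04, 0, 0, 0], [0.05, 0, 0, 0.04, 0, 0, 0], [0.05, 0, 0, 0.04, 0, 0, 0], [0.05, 0, 0, 0.04, 0, 0, 0], [0.05, 0, 0, 0, 0, 0, 0]])

```text
time_s: 21.8
ee_pos: [0.5257, 0.0171, 0.0371]
eef_rot: [3.14, -0.009, 0.154]
force: [-1.9, 1.4, 30.8]
grip_width: 0.0137
grip_force: 30.0
```

Run:
```python
from h import *
w=wp(); c=ctrl.camera("wrist"); a=c["color"]
cv2.imwrite("pics/w7.png",cv2.resize(a[150:420,170:500],None,fx=2.4,fy=2.2))
```

```text
(no output)
```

View pics/w7.png

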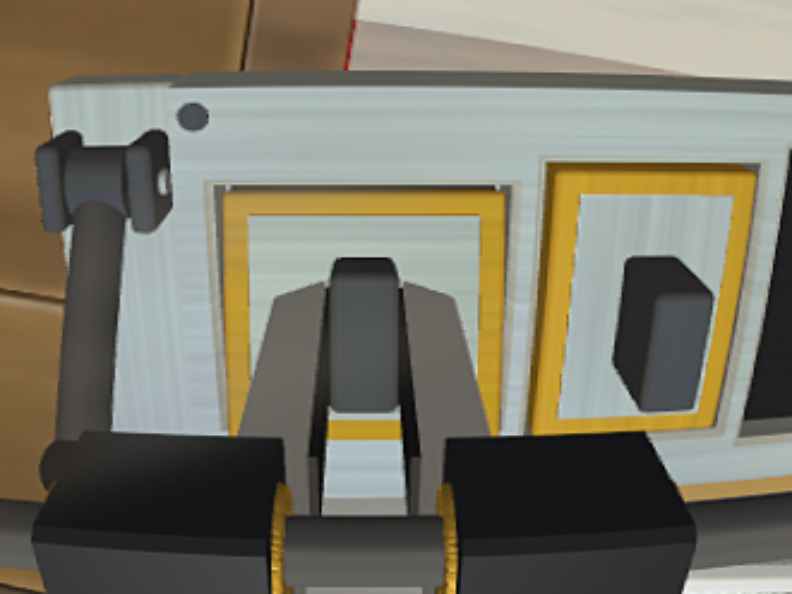

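Call:
move_arm(increments=[[0.36, 0, 0, -0.1, 0, 0, 0], [0.36, 0, 0, -0.05, 0, 0, 0], [0.36, 0, 0, 0, 0, 0, 0], [0.36, 0, 0, -0.3, 0, 0, 0], [0.36, 0, 0, -0.4, 0, 0, 0], [0.36, -0.4, 0, -0.5, 0, 0, 0], [0.36, -0.5, 0, -0.5, 0, 0, 0], [0.36, -0.3, 0, 0, 0, 0, 0], [0.36, 0, 0, 0, 0, 0, 0]])

```text
time_s: 22.75
ee_pos: [0.4622, 0.0079, 0.1259]
eef_rot: [3.141, -0.001, 0.154]
force: [0.1, -0.5, -1.0]
grip_width: 0.0335
grip_force: 0.0
```

Run:
```python
from h import *
print(ctrl.get_obs()["ee_pos"])
w=wp(); c=ctrl.camera("wrist"); a=c["color"]
rect(c,"die_square",.032,w); rect(c,"die_oblong",.028,w)
x=np.array([.988,.153]); y=np.array([-.153,.988])
for z,col in((.028,(0,0,255)),(.036,(255,0,255))):
    q=[proj(c,np.r_[np.array([.522,.0163])+sx*.032*x+sy*.032*y,z],w) for sx,sy in((1,1),(1,-1),(-1,-1),(-1,1))]
    print(z,np.round(q).tolist())
cv2.imwrite("pics/w8.png",cv2.resize(a[60:290,180:440],None,fx=2.6,fy=2.6,interpolation=cv2.INTER_CUBIC)[:600])
```

```text
[0.46216699 0.00789767 0.12585911]
die_square 0.9 c 0.5205 0.0164 size [63.9 64.8] angle 0.174
die_oblong 0.64 c 0.5232 -0.2653 size [177.7 107.2] angle 0.409
0.028 [[279.0, 119.0], [366.0, 119.0], [364.0, 203.0], [281.0, 203.0]]
0.036 [[278.0, 118.0], [367.0, 118.0], [366.0, 205.0], [279.0, 205.0]]
```

View pics/w8.png

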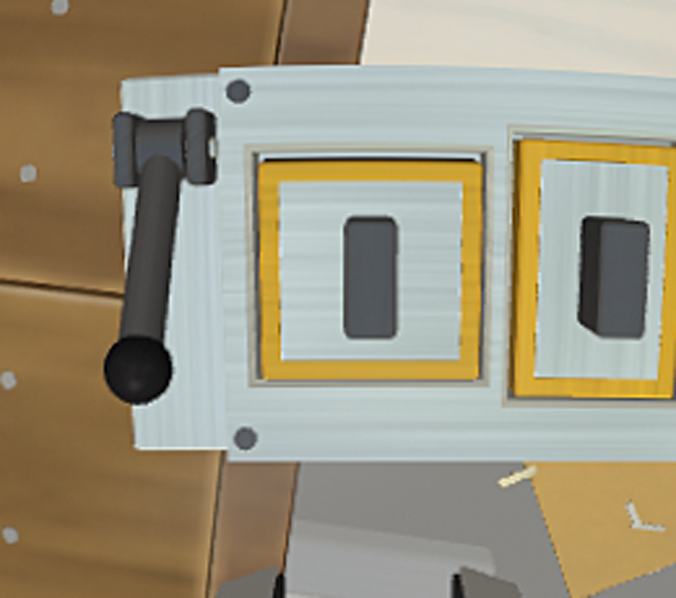

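The square die is inside its recess mouth (crop 258–484 × 157–382), perhaps not fully down. Press on its rib with closed fingers.

Run:
```python
from h import *
w=wp(); c=ctrl.camera("wrist"); print(at(c,(180+371/2.6,60+277/2.6),.056,w))
go(.5205,.0164,.060,.154)
```

```text
[0.52184864 0.01625365 0.056     ]
turn rz -0.0 then units [1.153 0.011 1.298]
```

Call:
move_arm(increments=[[0, 0.4, 0, 0, 0, 0, 0], [0, 0.4, 0.01, 0, 0, 0, 0], [0, 0.37, 0, 0, 0, 0, 0], [0, 0, 0, 0.3, 0, 0, 0], [0, 0, 0, 0.3, 0, 0, 0], [0, 0, 0, 0.3, 0, 0, 0], [0, 0, 0, 0.3, 0, 0, 0], [0, 0, 0, 0.1, 0, 0, 0], [0, 0, 0, 0.05, 0, 0, 0], [0, 0, 0, 0.04, 0, 0, 0], [0, 0, 0, 0, 0, 0, 0]])

```text
time_s: 24.05
ee_pos: [0.5211, 0.0165, 0.0562]
eef_rot: [3.142, -0.0, 0.154]
force: [0.8, -0.2, 0.2]
grip_width: 0.0006
grip_force: 0.0
```

Call:
move_arm(increments=[[0, 0, 0, 0.03, 0, 0, 0], [0, 0, 0, 0.03, 0, 0, 0], [0, 0, 0, 0.03, 0, 0, 0], [0, 0, 0, 0.02, 0, 0, 0], [0, 0, 0, 0, 0, 0, 0]])

```text
time_s: 24.55
ee_pos: [0.522, 0.0165, 0.0538]
eef_rot: [3.141, -0.003, 0.154]
force: [-14.1, 0.0, 37.7]
grip_width: 0.0
grip_force: 19.1
```

Call:
move_arm(increments=[[0, 0, 0, -0.2, 0, 0, 0], [0, 0, 0, -0.5, 0, 0, 0], [0, 0, 0, -0.5, 0, 0, 0], [0, -0.1, -0.3, 0, 0, 0, 0], [0, -0.1, -0.3, 0, 0, 0, 0], [0, -0.1, -0.3, 0, 0, 0, 0], [0, -0.08, -0.29, 0, 0, 0, 0], [0, 0, 0, 0.2, 0, 0, 0], [0, 0, 0, 0.2, 0, 0, 0], [0, 0, 0, 0.2, 0, 0, 0], [0, -0.08, 0, 0.11, 0, 0, 0], [0, -0.07, 0, 0.12, 0, 0, 0], [0, -0.06, 0, 0.13, 0, 0, 0], [0, -0.04, 0, 0.13, 0, 0, 0], [0, -0.03, 0, 0.14, 0, 0, 0], [0, -0.02, 0, 0.17, 0, 0, 0], [0, 0, 0, 0.1, 0, 0, 0], [0, 0, 0, 0.04, 0, 0, 0], [0, 0, 0, 0, 0, 0, 0]])

```text
time_s: 26.45
ee_pos: [0.4787, 0.0701, 0.0371]
eef_rot: [3.141, -0.001, 0.154]
force: [-29.3, -4.6, 68.6]
grip_width: 0.0002
grip_force: 33.9
```

Call:
move_arm(increments=[[0, 0, 0, -0.2, 0, 0, 0], [0, 0, 0, -0.6, 0, 0, 0], [0, 0, 0, -0.8, 0, 0, 0], [0, 0, 0, -0.8, 0, 0, 0.128], [0, 0, 0, -0.8, 0, 0, 0.129], [0, 0, 0, -0.8, 0, 0, 0], [0.45, 0.1, 0.4, 0, 0, 0, 0], [0.45, 0.17, 0.6, 0, 0, 0, 0], [0.45, 0.17, 0.6, 0, 0, 0, 0], [0.45, 0.17, 0.6, 0, 0, 0, 0], [0.45, 0.17, 0.6, 0, 0, 0, 0], [0.45, 0.17, 0.6, 0, 0, 0, 0], [0.45, 0.17, 0.6, 0, 0, 0, 0], [0.45, 0.17, 0.6, 0, 0, 0, 0], [0.45, 0.17, 0.6, 0, 0, 0, 0], [0.45, 0.17, 0.6, 0, 0, 0, 0], [0.45, 0.17, 0.6, 0, 0, 0, 0], [0.45, 0.17, 0.6, 0, 0, 0, 0], [0.45, 0.17, 0.6, 0, 0, 0, 0], [0.45, 0.17, 0.6, 0, 0, 0, 0]])

```text
time_s: 28.45
ee_pos: [0.5511, -0.351, 0.2326]
eef_rot: [-3.141, -0.0, -0.103]
force: [-0.3, -0.2, 0.2]
grip_width: 0.0423
grip_force: 0.0
```

Run:
```python
from h import *
o=ctrl.get_obs(); print(o["time_s"],o["ee_pos"],o["eef_rot"])
w=wp(); c=ctrl.camera("wrist"); a=c["color"].copy()
for P in [(.608,-.379,.160),(.610,-.379,.172)]:
    p=proj(c,P,w); print(p); cv2.circle(a,tuple(int(v) for v in p),3,(255,0,255),1)
t=ctrl.camera("top"); rect(t,"die_oblong",.028); rect(t,"die_square",.028)
b=cv2.resize(t["color"][200:310,165:305],None,fx=2.85,fy=2.85,interpolation=cv2.INTER_CUBIC)
out=np.zeros((600,800,3),np.uint8); v=a[0:300,120:520]; out[:300,:400]=v; out[:b.shape[0],400:400+b.shape[1]]=b[:,:400]
s=ctrl.camera("scene"); b=cv2.resize(s["color"][265:425,235:365],None,fx=1.8,fy=1.8,interpolation=cv2.INTER_CUBIC); out[312:312+b.shape[0],:b.shape[1]]=b
cv2.imwrite("pics/w9.png",out); go(.608,-.379,.146,-.103)
```

```text
28.45 [ 0.55114082 -0.3509922   0.23260555] [-3.14149282e+00 -8.03315324e-06 -1.03177139e-01]
[353.32957928 165.59668833]
[354.62495461 164.32901344]
die_oblong 0.88 c 0.5313 -0.0508 size [78.1 52.5] angle 0.152
die_square 0.94 c 0.5202 0.0159 size [66.4 65.9] angle 0.149
turn rz -0.0 then units [1.197 0.477 1.736]
```

View pics/w9.png

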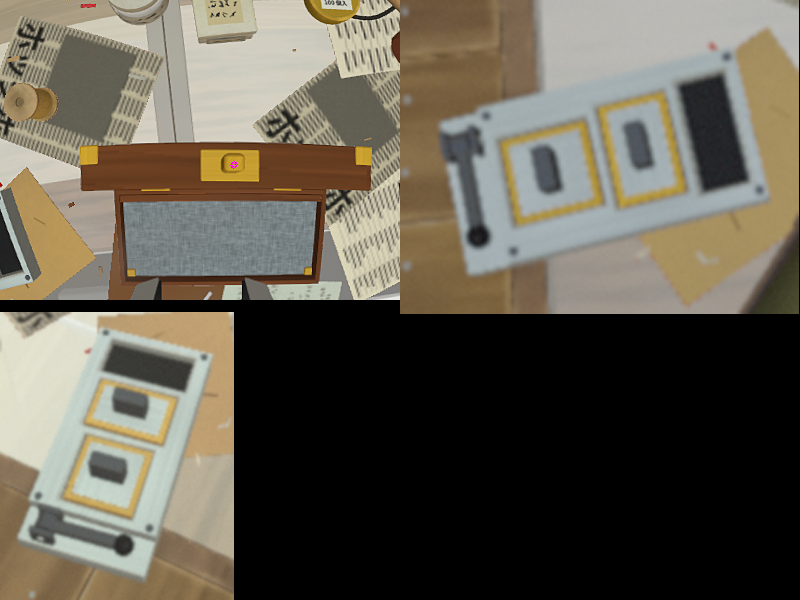

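Both dies are in and flush, the lever is down, the tray is empty, and the tab at crop (231,163) is where I predicted. Gripping the tab from above.

Call:
move_arm(increments=[[0.45, 0.3, 0.11, 0, 0, 0, 0], [0.45, 0.3, 0.11, 0, 0, 0, 0], [0.45, 0.3, 0.11, 0, 0, 0, 0], [0.45, 0.3, 0.11, 0, 0, 0, 0], [0.45, 0, 0, 0.3, 0, 0, 0], [0.45, 0, 0, 0.3, 0, 0, 0], [0.45, 0, 0, 0.3, 0, 0, 0], [0.45, 0, 0, 0.3, 0, 0, 0], [0.45, 0, 0, 0.3, 0, 0, 0], [0.45, 0, 0, 0.15, 0, 0, 0], [0.45, 0, 0, 0, 0, 0, 0], [0.1, 0, 0, 0, 0, 0, 0], [0.1, 0, 0, 0, 0, 0, 0], [0.1, 0, 0, 0, 0, 0, 0], [0.1, 0, 0, 0, 0, 0, 0], [0.1, 0, 0, 0, 0, 0, 0]], force=8)

```text
time_s: 30.3
ee_pos: [0.6083, -0.3782, 0.1514]
eef_rot: [3.141, -0.001, -0.104]
force: [0.9, -3.2, 1.6]
grip_width: 0.0136
grip_force: 8.0
```

Run:
```python
import numpy as np
a0=np.arctan2(18,140); r=np.hypot(18,140)
th=np.linspace(1.72,0.0,31)
x=-r*np.cos(a0+th); z=r*np.sin(a0+th)
print(np.c_[np.diff(x)/50,-np.diff(z)/50].round(2).tolist())
```

```text
[[-0.16, -0.04], [-0.16, -0.03], [-0.16, -0.02], [-0.16, -0.01], [-0.16, -0.0], [-0.16, 0.01], [-0.16, 0.02], [-0.16, 0.02], [-0.16, 0.03], [-0.16, 0.04], [-0.15, 0.05], [-0.15, 0.06], [-0.15, 0.07], [-0.14, 0.08], [-0.14, 0.09], [-0.13, 0.09], [-0.13, 0.1], [-0.12, 0.11], [-0.11, 0.11], [-0.11, 0.12], [-0.1, 0.13], [-0.09, 0.13], [-0.09, 0.14], [-0.08, 0.14], [-0.07, 0.15], [-0.06, 0.15], [-0.05, 0.15], [-0.04, 0.16], [-0.03, 0.16], [-0.03, 0.16]]
```

Call:
move_arm(increments=[[0.1, -0.16, 0, -0.04, 0, 0, 0], [0.1, -0.16, 0, -0.03, 0, 0, 0], [0.1, -0.16, 0, -0.02, 0, 0, 0], [0.1, -0.16, 0, -0.01, 0, 0, 0], [0.1, -0.16, 0, 0, 0, 0, 0], [0.1, -0.16, 0, 0.01, 0, 0, 0], [0.1, -0.16, 0, 0.02, 0, 0, 0], [0.1, -0.16, 0, 0.02, 0, 0, 0], [0.1, -0.16, 0, 0.03, 0, 0, 0], [0.1, -0.16, 0, 0.04, 0, 0, 0], [0.1, -0.15, 0, 0.05, 0, 0, 0], [0.1, -0.15, 0, 0.06, 0, 0, 0], [0.1, -0.15, 0, 0.07, 0, 0, 0], [0.1, -0.14, 0, 0.08, 0, 0, 0], [0.1, -0.14, 0, 0.09, 0, 0, 0], [0.1, -0.13, 0, 0.09, 0, 0, 0]])

```text
time_s: 31.9
ee_pos: [0.4854, -0.3663, 0.1287]
eef_rot: [3.139, -0.001, -0.104]
force: [-0.1, -8.6, -0.2]
grip_width: 0.014
grip_force: 8.0
```

Call:
move_arm(increments=[[0.1, -0.13, 0, 0.1, 0, 0, 0], [0.1, -0.12, 0, 0.11, 0, 0, 0], [0.1, -0.11, 0, 0.11, 0, 0, 0], [0.1, -0.11, 0, 0.12, 0, 0, 0], [0.1, -0.1, 0, 0.13, 0, 0, 0], [0.1, -0.09, 0, 0.13, 0, 0, 0], [0.1, -0.09, 0, 0.14, 0, 0, 0], [0.1, -0.08, 0, 0.14, 0, 0, 0], [0.1, -0.07, 0, 0.15, 0, 0, 0], [0.1, -0.06, 0, 0.15, 0, 0, 0], [0.1, -0.05, 0, 0.15, 0, 0, 0], [0.1, -0.04, 0, 0.16, 0, 0, 0], [0.1, -0.03, 0, 0.16, 0, 0, 0], [0.1, -0.03, 0, 0.14, 0, 0, 0], [0.1, 0, 0, 0, 0, 0, 0]])

```text
time_s: 33.4
ee_pos: [0.4304, -0.3611, 0.0335]
eef_rot: [3.138, -0.001, -0.104]
force: [-3.0, -12.5, -0.5]
grip_width: 0.0141
grip_force: 8.0
```

Same pose as when I first gripped the shut tab. Press slightly, then release and retreat straight up.

Call:
move_arm(increments=[[0.1, 0, 0, 0.03, 0, 0, 0], [0.1, 0, 0, 0, 0, 0, 0], [0.45, 0, 0, 0, 0, 0, 0], [0.45, 0, 0, 0, 0, 0, 0], [0.45, 0, 0, 0, 0, 0, 0], [0.45, 0, 0, -0.2, 0, 0, 0], [0.45, 0, 0, -0.4, 0, 0, 0], [0.45, 0, 0, -0.6, 0, 0, 0], [0.45, 0, 0, -0.6, 0, 0, 0], [0.45, 0, 0, -0.6, 0, 0, 0], [0.45, 0, 0, -0.6, 0, 0, 0], [0.45, -0.5, 0, -0.5, 0, 0, 0], [0.45, -0.5, 0, 0, 0, 0, 0], [0.45, 0, 0, 0, 0, 0, 0], [0.45, 0, 0, 0, 0, 0, 0]])

```text
time_s: 34.9
ee_pos: [0.381, -0.3541, 0.2077]
eef_rot: [3.141, -0.001, -0.104]
force: [0.3, 0.2, 0.6]
grip_width: 0.0424
grip_force: 0.0
```

Run:
```python
from h import *
t=ctrl.camera("top"); s=ctrl.camera("scene")
for n in("die_oblong","die_square"): rect(t,n,.028)
rect(t,"loupe",.027); rect(t,"spool_tan",.06)
A=cv2.resize(t["color"][140:340,150:480],None,fx=1.4,fy=1.4); B=cv2.resize(s["color"][130:430,230:450],None,fx=1.4,fy=1.4)
out=np.zeros((430,790,3),np.uint8); out[:A.shape[0],:A.shape[1]]=A; out[:B.shape[0],470:470+B.shape[1]]=B
cv2.imwrite("pics/f.png",out)
```

```text
die_oblong 0.59 c 0.5305 -0.0504 size [77.2 50.5] angle 0.135
die_square 0.93 c 0.5195 0.0153 size [64.9 67.1] angle 0.149
loupe 0.48 c 0.3767 -0.2074 size [31.  29.8] angle 0.692
spool_tan 0.29 c 0.5078 0.0678 size [83.8 13.8] angle 0.148
```

View pics/f.png

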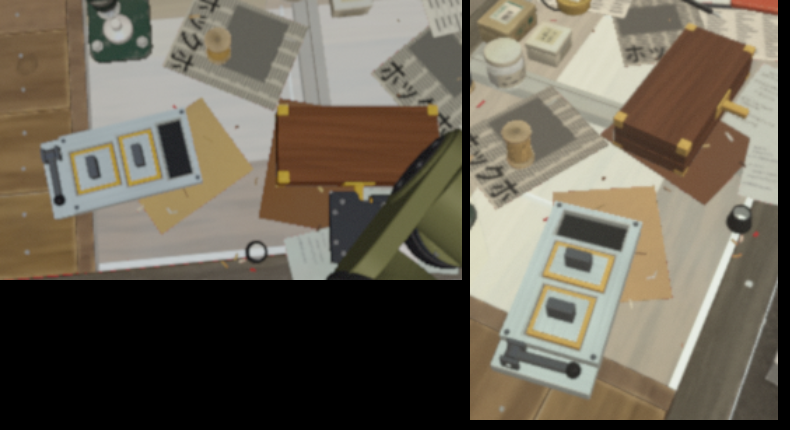

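The case is shut, both dies are flush, the lever is down, and the loupe and spool are where they were. Handing in.

```bash
python3 -c "
from station import ctrl
print(ctrl.hand_in())"
```

```text
the job is handed in; nothing more can be done
None
```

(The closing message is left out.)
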